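# Set the gel casting gate with its thumbwheel

### The arm

A 7-joint arm with a two-finger parallel gripper is mounted at the origin on the work surface. World frame = base frame: x ahead of the robot, y to its left, z up, the work surface at z = 0. Lengths are in m, angles in rad, forces in N, time in s.
With the tool pointing down it reaches from about 0.35 to 0.9 m from the base axis. Payload 8.1 kg.
Tool frame: the origin (TCP) lies midway between the tips of the shut fingers; the grasp point (between the pads) lies 19 mm behind it; z points along the fingers, y is the direction in which the jaws open and shut (so a half turn about z gives the same grasp; the last joint's range is limited). The gripper opens to 92 mm and grips with 3 to 60 N. Pads are 19 mm wide; open, the fingers measure 130 mm over their backs; the gripper's body (75 mm by 190 mm) begins 47 mm behind the grasp point.
Start: joints at [1.194, 0.434, 0.025, 1.573, -0.012, 1.134, -0.075], TCP at [0.169, -0.602, 0.227] pointing down, gripper open.
Joint ranges: [-2.62, 2.62], [-0.44, 2.09], [-1.27, 1.32], [0.08, 2.57], [-1.32, 4.46], [0.12, 2], [-2.74, 2.74]. Speed limits (rad/s): [2.22, 2.22, 3.01, 3.01, 3.14, 3.14, 3.14].

### API

Orientations are given as a rotation vector (axis times angle).
In Python, from cell import monitor, get_image, get_calibration, workorder, look_for, masks_of gives the robot as it stands.
- The arm moves only by the shell command python3 -m crank 'ROWS' [FORCE]. ROWS is JSON, a list of rows, each a list of 3 entries, a list of its own where there are three numbers: the shift along the tool's x, y, z in cm, then the turn about the tool's z in degrees, then the closure in counts, from 0 (fully open) to 255 (shut). A call has 1 to 5 rows; each row shifts and turns the commanded pose from where the row before left it, along the tool's axes as they then stand; what a row does not reach is not made up. A row lasts 1/10 s, in which the tool goes at most 50 mm and 8.59 degrees, less where a joint would pass 70% of its speed; a pose out of reach is approached as far as the arm can. A call with a gripper value outside its range is refused whole. The fingers move at their own pace and stop on an object; FORCE is the grip in N (left out, the last holds). Time passes only in rows, so rows that do not move let the fingers close. It gives the time, the measured TCP pose, the force and the opening at its end, in the units of the state.
- monitor.observe(): the state, without advancing time (a new reading comes with each control period).
- get_image(name): name is "scene" or "top" or "wrist"; returns (picture, depth): 400x640x3 uint8, red, green, blue; 400x640 float32, m along the optical axis (not along the pixel's ray), 0 where there is no reading.
- get_calibration(name): a dict with "fx", "fy", "cx", "cy" (pixels), "R" (3x3) and "t" (3): a world point X has camera coordinates R X + t. Camera axes: x right, y down, z forward; pixel columns grow to the right and rows downward; lengths in m; the calibration is good to about 2 mm. The wrist camera is an equidistant fisheye: a pixel r from the principal point sees the ray r / f radians off the axis. A picture is of the moment at which its call begins: read the wrist's pose just before it. get_calibration takes no time and is no camera call; for the wrist camera it gives the pose at the moment of the call.
- workorder.sign_off(): hands the job in, once; it reports no verdict.
Trained networks look in the newest picture that a camera, given by its name, has taken for a name from the list of things; names that differ only in an ending like _2 or _b are one class to them, and where a whole thing is asked for, a point or a joint stands for the part that bears it (a point fixed in the world has none). Each returns a list of dicts, best first, with "score" (0 to 1); they miss things now and then, are a little off and sometimes report something else, mostly with a low value. They report only what shows in the picture. A call takes as long as a camera call.
- look_for(label, camera): "location" ([x, y, z] in m, in world coordinates, good to about 4 mm: the middle of the surface that is visible of it).
- masks_of(label, camera): "region" (400x640 bool, what is visible of it).
The state is a dict: "clock": time; "joints": joint angles; "dq": joint speeds; "joint_efforts": joint torques, N m; "position": TCP position; "ee_rot": TCP orientation; "force": force on the tool from outside, world axes, zero at the start; "ft_torque": the same for the moment, N m; "width": opening from 0.0 (shut) to 1.0 (fully open).
Only numpy, scipy, OpenCV 4.12 (cv2) and the standard library are available. Lean on these libraries where they do the work, as an engineer would, in place of code of your own. Each camera call takes 0.05 s, during which the arm holds its last target.

### The job

On the gel casting stand, lay a fingertip on top of the knurled blue wheel and roll it, stroke by stroke, until the orange gate has closed the gap far enough for its black pointer to line up with the red gauge mark on the white scale rail. Move the gate only by the wheel, never by touching the gate itself, and leave the vial, the tube rack and the tip box where they stand, neither lifted nor shifted. Finish with the hand clear.

Things in the scene. Friction and masses are not known exactly. Their poses are not given: they have to be found in the camera images.
- caster: gel casting stand, fixed. Grey base 195 x 270 x 12 mm (x -115 to 80, y -135 to 135 mm); origin under the tray's centre at bench height, z up. Its +y is the way the gate closes. Wheel on its -x side (near the robot), white scale rail (x 50 to 78 mm, top 44 mm up, ticks every 10 mm) on its +x side, black fixed dam at y = 75 mm. All but the wheel is below 52 mm.
- wheel: knurled blue thumbwheel with four white ribs, 62 mm diameter over the ribs, 14 mm wide, 32 ribs 1 mm high. Origin on its level axle (along the caster's x); the body turns as it rolls. Held between two steel cheeks, outer faces 18.5 mm either side of its middle, 90 mm long in y, top 48 mm above the bench. Stays where left; needs about 2 N at the rim
- wheel_top (a point): topmost point of the wheel rim, over the middle of its width, 71 mm above the bench, at (-90, 0, 71) mm in the caster's frame; fixed to the stand, does not turn
- gate: orange gate across the tray, 98 mm (x) by 8 mm (y), top 51 mm up, with a steel rack bar beside the wheel. Origin at its middle, bench height. Slides only along the caster's y; starts at y = -85 mm. Rolling the top of the wheel towards +y drives it towards +y: 12 mm per rad, 3.9 mm per 10 mm of rim, no play, reversible; stops 5 mm before and 79 mm after the start. Not to be touched
- pointer_tip (a point): tip of the gate's black pointer (5 mm wide), lying over the inner edge of the scale rail, 47 mm above the bench, at the gate's middle in y, 62 mm to its +x
- mark: red gauge mark, a clip fixed on the scale rail with a 5 mm wide bar. Origin at the bar's end next to the pointer, on its centre line, 46 mm above the bench; axes parallel to the caster's. Aligned when pointer_tip has y = 0 in this frame. At the start it lies 20 to 52 mm to the +y side of the pointer
- vial: small amber vial with white cap, 26 mm diameter, 50 mm tall, loose, standing on the stand's base plate 80 to 115 mm to the +y side of the wheel; origin under its centre; leave alone
- rack: white wire tube rack with four red-capped tubes, 184 x 74 mm, 116 mm high, loose on the bench to the left; origin under its centre; leave alone
- tipbox: pipette tip box, green with clear lid, 122 x 87 mm, 65 mm high, loose on the bench to the right; origin under its centre; leave alone

How it is judged:
On the way, in this order (a step that is already met when the one before it is completed fails the run):
1. a fingertip is on the wheel (contact force between the fingers and wheel above 0.5 N), for 0.05 s.
2. the gate's pointer is at the mark within 3 mm (y of pointer_tip in the frame of mark between -0.003 and 0.003 m), for 0.2 s.
At the end, for the whole second after the job is handed in: The pointer lines up with the red mark within 3 mm either way, measured along the rail, the gate is at rest, and the vial, rack and tip box stand within 10 mm of where they were (all of step 2 and linear speed of gate below 0.003 m/s and distance of each of vial, rack, tipbox from where it was at the start of the episode below 0.01 m); the robot touches nothing.
It fails at once if the gate is touched by the fingers or arm (contact force between any of the fingers, the arm and gate above 1 N).
It fails at once if the vial, rack or tip box is lifted or shifted by more than 10 mm, or tipped (distance of any of vial, rack, tipbox from where it was at the start of the episode above 0.01 m or angle between any of vial, rack, tipbox's own z axis and vertical above 0.3 rad).
It also fails if it takes over 48 s, if anything falls off the work surface, if the arm or the gripper's body presses on something with over 40 N, if the wrist force passes 120 N, or if a joint passes its speed limit or range.

## Working session

There is one attempt and no reset: what is moved stays moved. The work goes in short steps, Python scripts to look and compute and a shell command to move; the robot and the scene stay as the last step left them, time stands still between calls to the robot, and variables do not carry over. Pictures are saved under pics/ and viewed, and the job is handed in when it is done.

```bash
mkdir -p pics; ls
python3 - <<'E'
from cell import monitor, get_image, get_calibration, look_for
import cv2
s=monitor.observe(); print(s)
for n in ("scene","top"):
    p,d=get_image(n); cv2.imwrite(f"pics/{n}0.png",p[:,:,::-1])
    c=get_calibration(n); print(n,c)
    for l in ["caster","wheel","gate","mark","vial","rack","tipbox","pointer_tip"]:
        r=look_for(l,n); print(l,[(x["score"],x["location"]) for x in r[:2]])
E
```

```text
pics
{'clock': 0.0, 'joints': array([ 1.19440721,  0.43521699,  0.02497417,  1.57409148, -0.01161546,
        1.1339976 , -0.07511904]), 'dq': array([ 1.03485299e-03, -5.33916410e-04, -8.55924215e-04, -1.23942655e-04,
       -6.62865685e-05,  2.81724469e-04,  2.23192196e-03]), 'joint_efforts': array([-1.53773173e-03, -6.67863607e+01,  9.84358191e-01, -3.14468944e+01,
       -6.05731783e-02,  4.29044443e-02,  2.25053691e-04]), 'position': array([ 0.16879977, -0.60124437,  0.22595088]), 'ee_rot': array([-3.11070587e+00, -4.28366081e-01,  5.35274013e-04]), 'force': array([-0.05101964,  0.10304701, -0.68444923]), 'ft_torque': array([-0.00961587, -0.01042394, -0.01552662]), 'width': 0.9984221438971597}
scene {'fx': 373.6781783748253, 'fy': 373.6781783748253, 'cx': 316.6630165527074, 'cy': 205.3603759534291, 'R': array([[-0.36813954,  0.92961938, -0.01676547],
       [ 0.57702749,  0.21429589, -0.78810948],
       [-0.72904907, -0.2998084 , -0.61530673]]), 't': array([ 0.21094274, -0.29111534,  1.32823834])}
caster [(0.55, [0.5952, -0.0651, 0.0259])]
wheel [(0.47, [0.5056, -0.0815, 0.0613]
[... 281 characters left out ...]
ter_tip [(0.7, [0.5645, -0.1564, 0.0419]), (0.4, [0.4935, 0.3375, 0.0642])]
top {'fx': 409.5568050985062, 'fy': 409.5568050985062, 'cx': 322.53989479677193, 'cy': 203.75240098796695, 'R': array([[-0.02231905, -0.99966922, -0.01277891],
       [-0.99426383,  0.02353209, -0.1043345 ],
       [ 0.1046007 ,  0.01037696, -0.99446016]]), 't': array([1.89590171e-04, 5.89291125e-01, 1.27214172e+00])}
caster [(0.95, [0.5765, -0.0772, 0.0118])]
wheel [(0.65, [0.5037, -0.0821, 0.0686]), (0.58, [0.5565, -0.1594, 0.0518])]
gate [(0.78, [0.5541, -0.1565, 0.051])]
mark []
vial []
rack [(0.57, [0.487, 0.348, 0.0584])]
tipbox [(0.68, [0.4897, -0.3867, 0.0608])]
pointer_tip [(0.59, [0.5482, -0.1569, 0.0521])]
```

Run:
```python
import cv2
a=cv2.imread("pics/top0.png");b=cv2.imread("pics/scene0.png")
cv2.imwrite("pics/topc.png",cv2.resize(a[120:320,220:460],None,fx=3.3,fy=3,interpolation=2))
cv2.imwrite("pics/scenec.png",cv2.resize(b[120:320,160:400],None,fx=3.3,fy=3,interpolation=2))
```

```text
(no output)
```

View pics/top0.png

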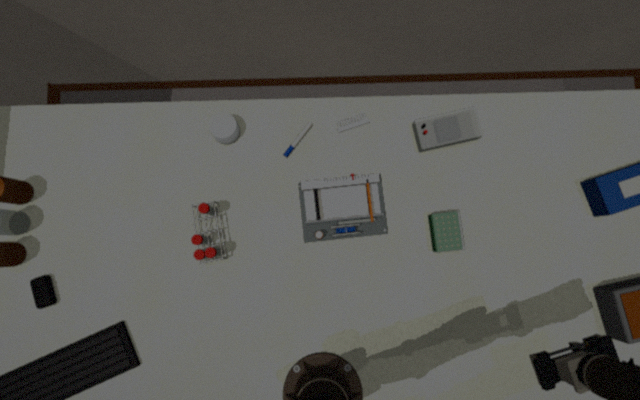

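View pics/topc.png

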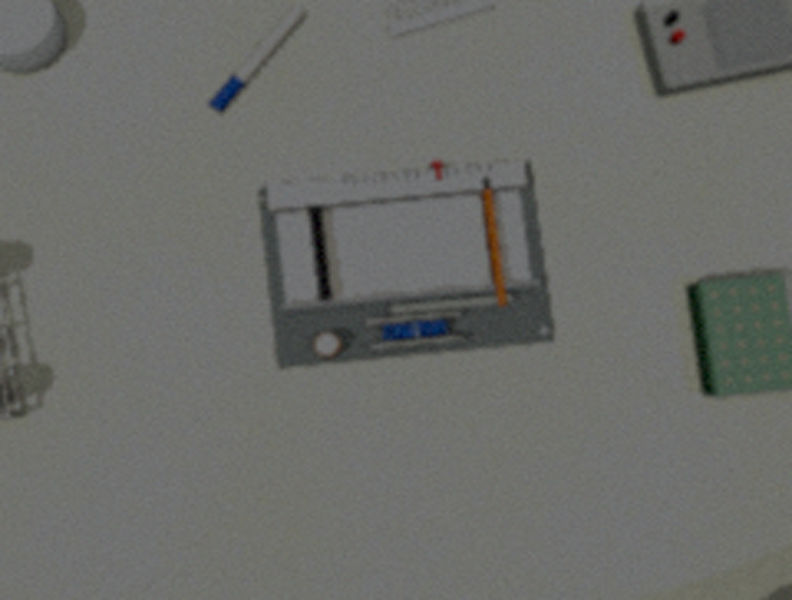

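View pics/scene0.png

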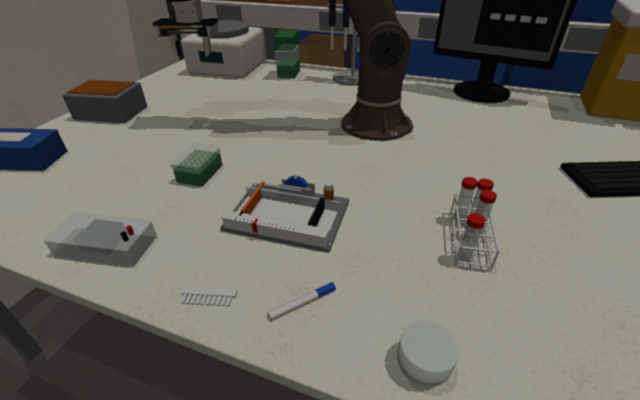

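```bash
cat > h.py <<'E'
import numpy as np, cv2
from cell import monitor, get_image, get_calibration, look_for, masks_of
def ray(c,u,v,fish=False):
    x=(u-c["cx"])/c["fx"]; y=(v-c["cy"])/c["fy"]
    if fish:
        r=np.hypot(x,y); k=np.sin(r)/r if r>1e-9 else 1; d=np.array([x*k,y*k,np.cos(r)])
    else: d=np.array([x,y,1.])
    return c["R"].T@d, -c["R"].T@np.array(c["t"])
def onplane(c,u,v,z,fish=False):
    d,o=ray(c,u,v,fish); return o+d*(z-o[2])/d[2]
def proj(c,X,fish=False):
    p=c["R"]@np.asarray(X,float)+c["t"]
    if not fish: return c["fx"]*p[0]/p[2]+c["cx"], c["fy"]*p[1]/p[2]+c["cy"]
    r=np.hypot(p[0],p[1]); th=np.arctan2(r,p[2]); 
    return c["fx"]*th*p[0]/r+c["cx"], c["fy"]*th*p[1]/r+c["cy"]
E
python3 - <<'E'
from h import *
c=get_calibration("top")
f=lambda u,v,z:onplane(c,u/3.3+220,v/3+120,z)
P=[f(280,367,.012),f(552,340,.012),f(530,163,.012),f(262,188,.012)]
for p in P: print(p)
# caster coords of corners
Q=np.array([[-.115,.135],[-.115,-.135],[.08,-.135],[.08,.135]])
W=np.array(P)[:,:2]
A=Q-Q.mean(0);B=W-W.mean(0)
H=A.T@B; th=np.arctan2(H[0,1]-H[1,0],H[0,0]+H[1,1]); R=np.array([[np.cos(th),-np.sin(th)],[np.sin(th),np.cos(th)]])
t=W.mean(0)-R@Q.mean(0); print("yaw",th,"origin",t,"res",W-(Q@R.T+t))
print("wheel top",R@[-.09,0]+t)
inv=lambda p:R.T@(p[:2]-t)
print("pointer",inv(f(487,182,.047)),"mark",inv(f(437,170,.046)),"gate",inv(f(495,245,.051)),"vialcap",inv(f(327,344,.062)),"wheel",inv(f(415,329,.071)))
E
```

```text
[0.46843801 0.04617025 0.012     ]
[ 0.4911598  -0.21794406  0.012     ]
[ 0.68266001 -0.20376147  0.012     ]
[0.66173439 0.06045445 0.012     ]
yaw 0.0794696624011631 origin [ 0.59344282 -0.07738095] res [[ 0.00034936 -0.00189334]
 [ 0.00163692  0.00314022]
 [-0.00124744  0.00184253]
 [-0.00073883 -0.00308942]]
wheel top [ 0.50372687 -0.08452569]
pointer [ 0.0573278  -0.08470032] mark [ 0.07515759 -0.03865639] gate [-0.01009997 -0.0842666 ] vialcap [-0.09667534  0.08440003] wheel [-0.09009402  0.00150314]
```

```bash
python3 -m crank '[[[3,-2.65,0],0,255],[[3,-2.65,0],0,255],[[3,-2.65,0],0,255],[[3,-2.65,0],0,255],[[3,-2.65,0],0,255]]' 20; python3 -m crank '[[[3,-2.65,0],0,255],[[3,-2.65,0],0,255],[[3,-2.65,0],0,255],[[3,-2.65,0],0,255],[[3,-2.65,0],0,255]]'
```

```text
clock: 1.4
position: [0.2783, -0.4323, 0.2269]
ee_rot: [3.112, 0.428, 0.0]
force: [0.7, -0.1, -0.5]
width: 0.616
clock: 1.9
position: [0.3869, -0.2641, 0.227]
ee_rot: [3.112, 0.428, 0.001]
force: [0.4, -0.5, -0.1]
width: 0.177
```

```bash
python3 -m crank '[[[3,-2.6,0],0,255],[[3,-2.6,0],0,255],[[3,-2.6,0],0,255],[[3,-2.6,0],0,255],[[3,-2.6,0],0,255]]' ; python3 -m crank '[[[0,0,2],5.6,255],[[0,0,2],5.5,255],[[0,0,1],0,255],[[0,0,0],0,255]]'
python3 - <<'E'
from h import *
c=get_calibration("wrist"); print(c); s=monitor.observe()
p,d=get_image("wrist"); cv2.imwrite("pics/w1.png",p[:,:,::-1]); print(s["position"],s["ee_rot"],s["force"],s["width"])
for l in ["wheel","gate","mark","pointer_tip","vial"]:
    print(l,[(x["score"],x["location"]) for x in look_for(l,"wrist")[:2]])
E
```

```text
clock: 2.4
position: [0.4962, -0.0984, 0.227]
ee_rot: [3.112, 0.428, 0.001]
force: [1.5, -0.8, 0.7]
width: 0.002
clock: 2.8
position: [0.4945, -0.0998, 0.1756]
ee_rot: [-3.139, -0.13, 0.004]
force: [0.4, -0.3, -0.7]
width: 0.003
{'fx': 309.70691628693146, 'fy': 309.70691628693146, 'cx': 318.5364147216243, 'cy': 200.22256494806697, 'R': array([[ 0.08218148, -0.99661655, -0.00128792],
       [-0.9594934 , -0.07946958,  0.27029057],
       [-0.26947841, -0.02097713, -0.96277793]]), 't': array([-0.14090341,  0.44585005,  0.47271318])}
[ 0.49450128 -0.09983567  0.17562454] [-3.13859342 -0.12980008  0.00394458] [ 0.37337873 -0.29871795 -0.67522068] 0.003414255454353629
wheel [(0.73, [0.5058, -0.0833, 0.066])]
gate [(0.91, [0.5584, -0.1583, 0.0463]), (0.31, [0.5058, -0.0836, 0.0642])]
mark [(0.61, [0.6697, -0.1137, 0.0462])]
pointer_tip [(0.56, [0.5616, -0.1596, 0.048])]
vial [(0.89, [0.494, -0.0055, 0.0514]), (0.45, [0.5056, -0.0816, 0.0656])]
```

View pics/w1.png

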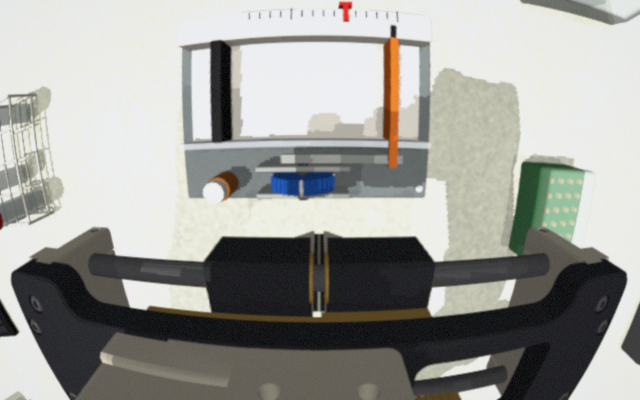

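Run:
```python
import cv2
a=cv2.imread("pics/w1.png")
cv2.imwrite("pics/w1c.png",cv2.resize(a[0:60,320:420],None,fx=8,fy=8,interpolation=0))
cv2.imwrite("pics/w1d.png",cv2.resize(a[130:210,180:330],None,fx=5,fy=5,interpolation=0))
```

```text
(no output)
```

View pics/w1c.png

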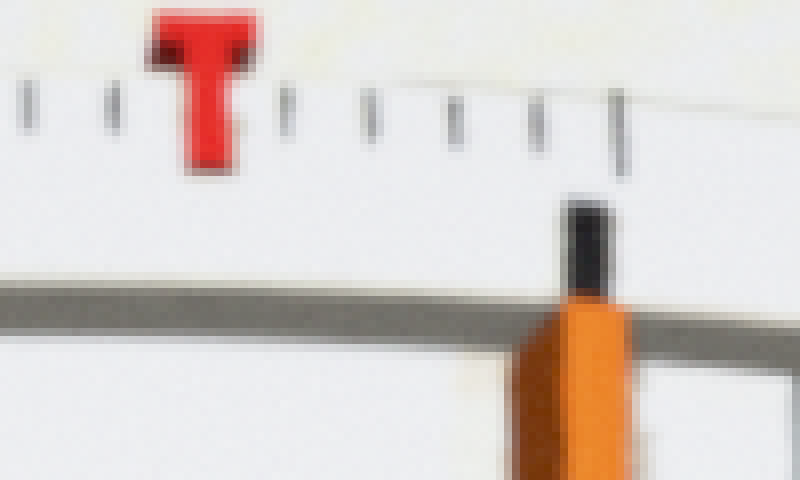

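View pics/w1d.png

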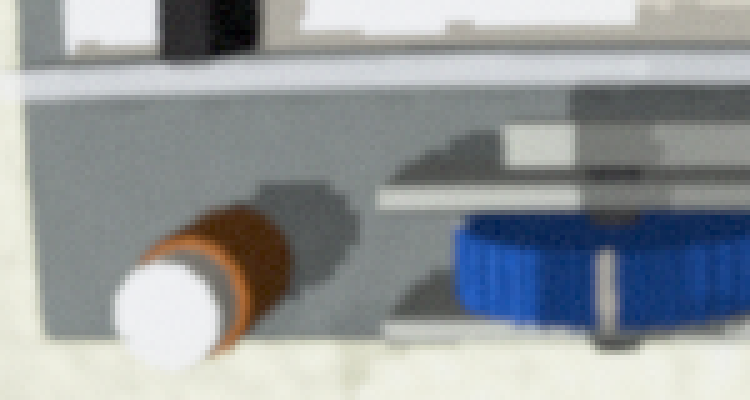

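```bash
cat >> h.py <<'E'
def cfit(pts):
    "pts: list of (u,v,casterXYZ); fit caster x,y,yaw in wrist picture c"
E
python3 - <<'E'
from h import *
c=get_calibration("wrist")
g=lambda u,v,z:onplane(c,u,v,z,True)
pt=g(393.5,25.4,.047);mk=g(346.25,21.5,.046)
th0=.0795
print(pt,mk, "dist along y",(mk-pt)[:2]@[-np.sin(th0),np.cos(th0)])
# fit caster pose: base front-left corner, gate/pointer etc
obs=[(180+45/5,130+337/5,(-.115,.135,.012)),(430.5,197.5,(-.115,-.135,.012)),(320+620/8,178/8,None),
]
for u,v,X in obs[:2]: print(g(u,v,.012))
# wheel ends in y
for u,v in [(271.5,183),(335,183)]: print(g(u,v,.04))
print("rib",g(180+605/5,130+290/5,.071), "vial", g(180+167/5,130+313/5,.062))
e1,e2=g(*obs[0][:2],.012),g(*obs[1][:2],.012); print("yaw",np.arctan2(-(e1-e2)[0],(e1-e2)[1]),"mid",(e1+e2)/2,np.linalg.norm(e1-e2))
print(proj(c,[.5037,-.0845,.071],True))
E
```

```text
[ 0.66416258 -0.15857026  0.047     ] [ 0.66200704 -0.11364934  0.046     ] dist along y 0.04495023118523087
[0.46949031 0.04673636 0.012     ]
[ 0.49140495 -0.22876724  0.012     ]
[ 0.49965233 -0.05410555  0.04      ]
[ 0.5045344  -0.11649769  0.04      ]
rib [ 0.50423313 -0.08482937  0.071     ] vial [ 0.49134938 -0.00108835  0.062     ]
yaw 0.07937680218855453 mid [ 0.48044763 -0.09101544  0.012     ] 0.2763738126029478
(np.float64(300.588348501114), np.float64(188.55796272035792))
```

```bash
python3 -m crank '[[[1.07,-0.9,2],0,255],[[0,0,3],0,255],[[0,0,3],0,255],[[0,0,1.5],0,255],[[0,0,0],0,255]]' 40
python3 - <<'E'
from h import *
s=monitor.observe()
p,d=get_image("wrist"); cv2.imwrite("pics/w2.png",p[:,:,::-1]); print(s["position"],s["ee_rot"],s["force"],s["width"])
cv2.imwrite("pics/w2c.png",cv2.resize(p[100:300,200:440,::-1],None,fx=3.3,fy=3,interpolation=0))
E
```

```text
clock: 3.6
position: [0.5042, -0.09, 0.0802]
ee_rot: [-3.139, -0.126, 0.005]
force: [-0.7, -0.8, -0.4]
width: 0.005
[ 0.50416487 -0.08999012  0.0802466 ] [-3.13856011 -0.12610256  0.00497624] [-0.72009894 -0.75141717 -0.38732674] 0.0047320676256044
```

View pics/w2.png

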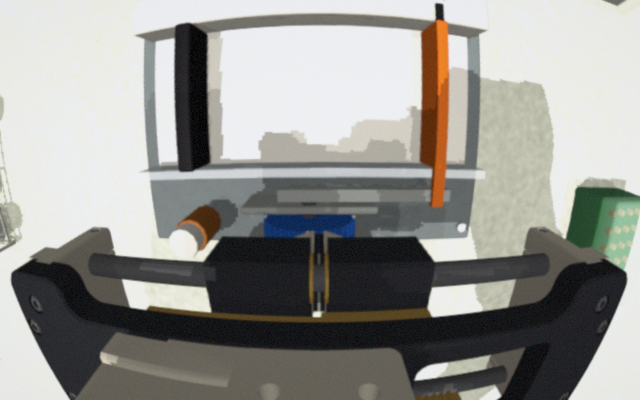

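View pics/w2c.png

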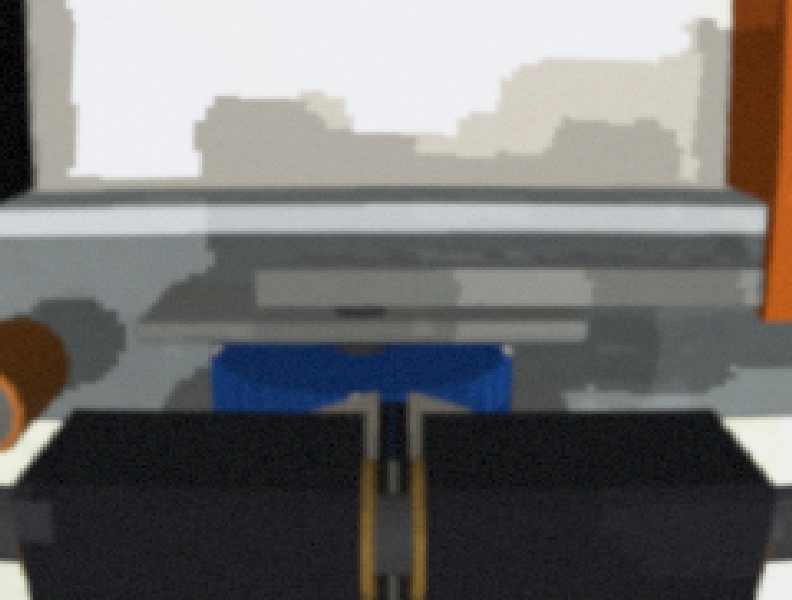

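```bash
python3 -m crank '[[[0,0.8,0.6],0,255],[[0,0,0.2],0,255],[[0,0,0],0,255]]'; python3 -m crank '[[[0,0,0.2],0,255],[[0,0,0],0,255]]'
```

```text
clock: 3.95
position: [0.5063, -0.0986, 0.0741]
ee_rot: [3.139, 0.124, 0.001]
force: [-0.4, 0.5, -0.0]
width: 0.003
clock: 4.15
position: [0.5061, -0.0979, 0.0719]
ee_rot: [3.139, 0.126, 0.001]
force: [0.8, 0.4, -0.2]
width: 0.007
```

```bash
python3 -m crank '[[[0,0,0.2],0,255],[[0,0,0],0,255]]'; python3 -m crank '[[[0,0,0.2],0,255],[[0,0,0],0,255]]'
```

```text
clock: 4.35
position: [0.5059, -0.0978, 0.0696]
ee_rot: [-3.139, -0.126, 0.0]
force: [0.1, 1.2, 0.5]
width: 0.001
clock: 4.55
position: [0.5063, -0.0987, 0.0682]
ee_rot: [3.138, 0.125, 0.001]
force: [-1.1, -1.4, 7.6]
width: 0.002
```

```bash
python3 -m crank '[[[0,-0.7,-0.2],0,255],[[0,-0.7,-0.08],0,255],[[0,-0.7,0.08],0,255],[[0,-0.7,0.25],0,255],[[0,-0.6,0.4],0,255]]'
python3 - <<'E'
from h import *
s=monitor.observe()
p,d=get_image("wrist"); cv2.imwrite("pics/w3.png",p[:,:,::-1]); print(s["position"],s["ee_rot"],s["force"],s["width"])
E
```

```text
clock: 5.05
position: [0.5043, -0.0627, 0.0645]
ee_rot: [-3.138, -0.126, -0.004]
force: [-4.6, 8.0, 19.4]
width: 0.006
[ 0.50429317 -0.06272444  0.06454342] [-3.13838469 -0.12644037 -0.00354028] [-4.61997826  8.04710816 19.38646458] 0.005826690652569017
```

View pics/w3.png

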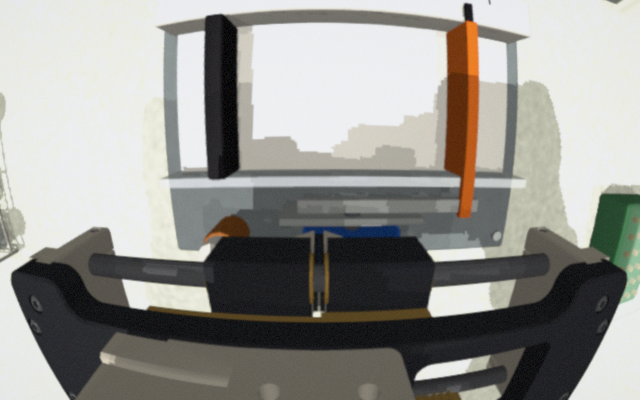

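```bash
cat >> h.py <<'E'
th=.0795; WT=np.array([.504,-.0846])
def cas(p): # caster coords from world
    d=np.array(p[:2])-WT; R=np.array([[np.cos(th),-np.sin(th)],[np.sin(th),np.cos(th)]]); return R.T@d+[-.09,0]
def gp(c,p):
    "pointer: black pixels next to orange end"
    hsv=cv2.cvtColor(p,cv2.COLOR_RGB2HSV)
    m=cv2.inRange(hsv,(8,180,190),(20,255,255)); m[:, :330]=0; m[230:]=0
    ys,xs=np.nonzero(m); top=ys.min(); out=[]
    for v in np.unique(ys)[2:40:6]:
        x=xs[ys==v]; u=(x.min()+x.max()+0.)/2
        out.append(cas(onplane(c,u,v,.051,True)))
    return np.array(out)
E
python3 - <<'E'
from h import *
c=get_calibration("wrist")
print("tcp caster",cas(monitor.observe()["position"]))
p=cv2.imread("pics/w3.png")[:,:,::-1].copy()
print(gp(c,p)*1000); print(cas(onplane(c,467.5,9,.047,True))*1000)
E
```

```text
tcp caster [-0.08817134  0.02342438]
[[ 46.29855155 -67.83009749]
 [ 42.48887917 -68.65999697]
 [ 38.59424604 -68.81151917]
 [ 34.62484416 -68.28734814]
 [ 30.81653809 -68.49304848]
 [ 27.0433771  -68.72515966]
 [ 23.2499751  -68.6335189 ]]
[ 57.17380512 -68.76891909]
```

```bash
python3 -m crank '[[[0,-0.2,-1.5],0,255],[[0,1.8,-0.5],0,255],[[0,1.8,0],0,255],[[0,0,0.5],0,255],[[0,0,0],0,255]]'
python3 - <<'E'
from h import *
s=monitor.observe();c=get_calibration("wrist")
p,d=get_image("wrist"); cv2.imwrite("pics/w4.png",p[:,:,::-1]); print(cas(s["position"]),s["position"],s["force"])
print(gp(c,p)*1000)
print("pt,mk",cas([.66416,-.15857]),cas([.66200704,-.11364934]))
E
```

```text
clock: 5.6
position: [0.5055, -0.0978, 0.0775]
ee_rot: [-3.139, -0.124, 0.002]
force: [-1.2, 1.0, 1.0]
width: 0.005
[-0.08957818 -0.01325967] [ 0.50547352 -0.09778429  0.07747714] [-1.18392908  0.97480909  0.97508822]
[[ 46.51892087 -70.23649745]
 [ 42.43262825 -70.09556227]
 [ 38.39690749 -69.97111396]
 [ 34.44138395 -70.1848662 ]
 [ 30.46128168 -69.77029919]
 [ 26.58463392 -70.01429726]
 [ 22.71123227 -69.95221297]]
pt,mk [ 0.06377972 -0.08645568] [ 0.06520099 -0.04150592]
```

```bash
python3 -m crank '[[[0,0,0.7],0,255],[[0,0,0.3],0,255],[[0,0,0],0,255]]'
python3 -m crank '[[[0,-0.7,-0.2],0,255],[[0,-0.7,-0.08],0,255],[[0,-0.7,0.08],0,255],[[0,-0.7,0.2],0,255],[[0,-0.6,0.35],0,255]]'
python3 -m crank '[[[0,-0.2,-1.5],0,255],[[0,1.8,-0.5],0,255],[[0,1.8,0],0,255],[[0,0,0.5],0,255],[[0,0,0],0,255]]'
python3 - <<'E'
from h import *
s=monitor.observe();c=get_calibration("wrist")
p,d=get_image("wrist"); cv2.imwrite("pics/w5.png",p[:,:,::-1]); print(cas(s["position"]),s["position"],s["force"])
print(gp(c,p)*1000)
E
```

```text
clock: 5.95
position: [0.5061, -0.0981, 0.0681]
ee_rot: [3.138, 0.126, -0.0]
force: [-1.0, -2.2, 5.0]
width: 0.004
clock: 6.45
position: [0.5032, -0.0625, 0.0648]
ee_rot: [-3.138, -0.128, -0.0]
force: [-1.7, 0.1, 4.7]
width: 0.009
clock: 6.95
position: [0.5053, -0.097, 0.0787]
ee_rot: [-3.138, -0.126, 0.002]
force: [0.6, -0.1, 0.2]
width: 0.005
[-0.0896629  -0.01244681] [ 0.50532451 -0.09698073  0.0787097 ] [ 0.60775303 -0.08407024  0.20766191]
[[ 46.2211718  -56.86955266]
 [ 42.18385576 -57.07825272]
 [ 38.16690022 -56.98419921]
 [ 34.19589583 -56.90256443]
 [ 30.29222229 -57.14602177]
 [ 26.40085062 -57.08806824]
 [ 22.54453031 -57.04197972]]
```

View pics/w5.png

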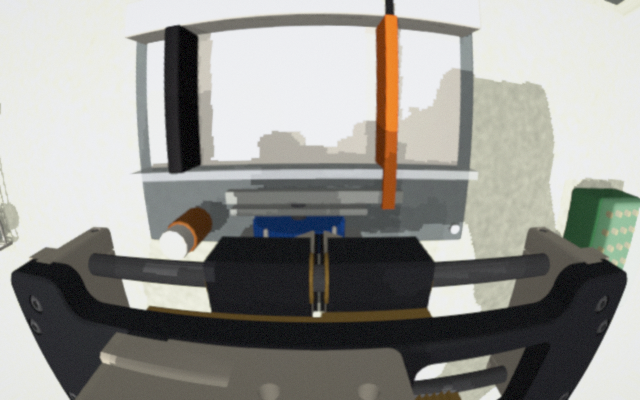

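```bash
python3 -m crank '[[[0,0,0.7],0,255],[[0,0,0.45],0,255],[[0,0,0],0,255]]'
python3 -m crank '[[[0,-0.7,-0.2],0,255],[[0,-0.7,-0.08],0,255],[[0,-0.7,0.08],0,255],[[0,-0.4,0.13],0,255],[[0,0,0],0,255]]'
python3 -m crank '[[[0,0,-1.5],0,255],[[0,1.8,-3],0,255],[[-1,1,-3],0,255],[[0,0,-3],0,255],[[0,0,0],0,255]]'
python3 - <<'E'
from h import *
s=monitor.observe();c=get_calibration("wrist")
p,d=get_image("wrist"); cv2.imwrite("pics/w6.png",p[:,:,::-1]); print(cas(s["position"]),s["position"],s["force"])
print(gp(c,p)*1000)
cv2.imwrite("pics/w6c.png",cv2.resize(p[0:60,320:420,::-1],None,fx=8,fy=8,interpolation=0))
np.savez("w6.npz",**c)
E
```

```text
clock: 7.3
position: [0.5063, -0.0984, 0.0683]
ee_rot: [3.138, 0.126, 0.0]
force: [-2.0, -3.6, 9.1]
width: 0.007
clock: 7.8
position: [0.504, -0.0708, 0.0691]
ee_rot: [-3.138, -0.129, -0.0]
force: [-2.3, 3.2, 9.0]
width: 0.008
clock: 8.3
position: [0.4983, -0.1013, 0.1771]
ee_rot: [3.138, 0.126, 0.009]
force: [0.6, 0.4, -0.9]
width: 0.004
[-0.09696815 -0.01621626] [ 0.49834169 -0.10131843  0.17713361] [ 0.58718227  0.42476747 -0.85462094]
[[ 45.20064489 -46.79403469]
 [ 39.33549752 -46.75600199]
 [ 33.52196841 -46.7258328 ]
 [ 27.74053483 -46.24535565]
 [ 22.01603707 -46.23086612]
 [ 16.34174396 -46.68151049]
 [ 10.68602177 -46.68187546]]
```

View pics/w6c.png

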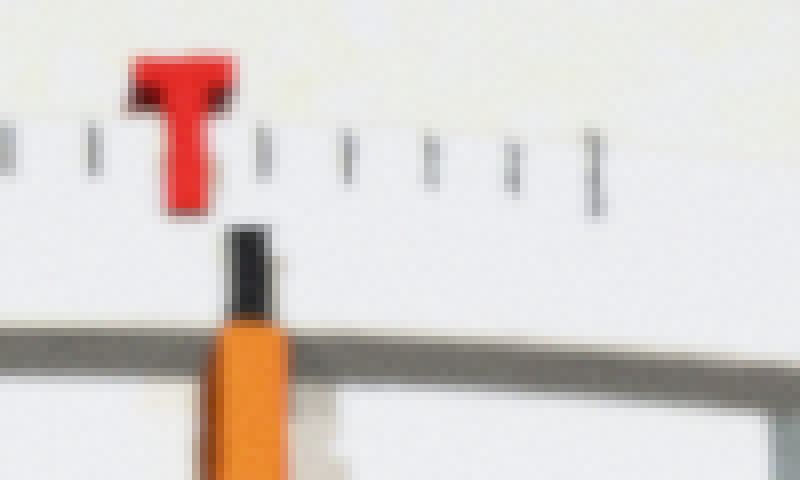

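Run:
```python
from h import *
c=get_calibration("wrist")
a=cas(onplane(c,320+250/8,228/8,.047,True));b=cas(onplane(c,320+187/8,212/8,.046,True)); print(a,b,b-a)
```

```text
[ 0.05897603 -0.04689368] [ 0.06104352 -0.03968873] [0.00206749 0.00720495]
```

```bash
python3 -m crank '[[[0.7,-0.4,3],0,255],[[0,0,3],0,255],[[0,0,3],0,255],[[0,0,1],0,255],[[0,0,0],0,255]]'
python3 -m crank '[[[0,0,0.4],0,255],[[0,0,0.4],0,255],[[0,0,0],0,255]]'
```

```text
clock: 8.85
position: [0.5014, -0.0964, 0.072]
ee_rot: [-3.138, -0.127, 0.007]
force: [-0.9, -0.0, 1.0]
width: 0.005
clock: 9.15
position: [0.5042, -0.0988, 0.0675]
ee_rot: [3.137, 0.124, 0.004]
force: [-0.9, -4.5, 6.4]
width: 0.002
```

```bash
python3 -m crank '[[[0,-0.7,-0.18],0,255],[[0,-0.7,-0.07],0,255],[[0,-0.45,0],0,255],[[0,0,0],0,255],[[0,0,0],0,255]]'
python3 -m crank '[[[0,0,-1.5],0,255],[[0,1.3,-3],0,255],[[-1,1,-3],0,255],[[0,0,-3],0,255],[[0,0,0],0,255]]'
python3 - <<'E'
from h import *
s=monitor.observe();c=get_calibration("wrist")
p,d=get_image("wrist"); cv2.imwrite("pics/w7.png",p[:,:,::-1]); print(cas(s["position"]),s["position"],s["force"])
print(gp(c,p)*1000)
cv2.imwrite("pics/w7c.png",cv2.resize(p[0:60,320:420,::-1],None,fx=8,fy=8,interpolation=0))
E
```

```text
clock: 9.65
position: [0.5026, -0.0785, 0.0702]
ee_rot: [3.139, 0.126, 0.005]
force: [-2.5, 1.5, 10.7]
width: 0.006
clock: 10.15
position: [0.4961, -0.1031, 0.1782]
ee_rot: [3.137, 0.124, 0.013]
force: [1.1, 0.5, -0.0]
width: 0.008
[-0.09938238 -0.01785153] [ 0.49606496 -0.10314026  0.17823046] [ 1.09809749  0.50588397 -0.04515782]
[[ 45.15618074 -39.27131668]
 [ 39.24070454 -38.77695885]
 [ 33.40013738 -39.20580491]
 [ 27.59795098 -39.18110183]
 [ 21.83970494 -39.16166653]
 [ 16.12061614 -39.14743665]
 [ 10.4360248  -39.13835998]]
```

View pics/w7c.png

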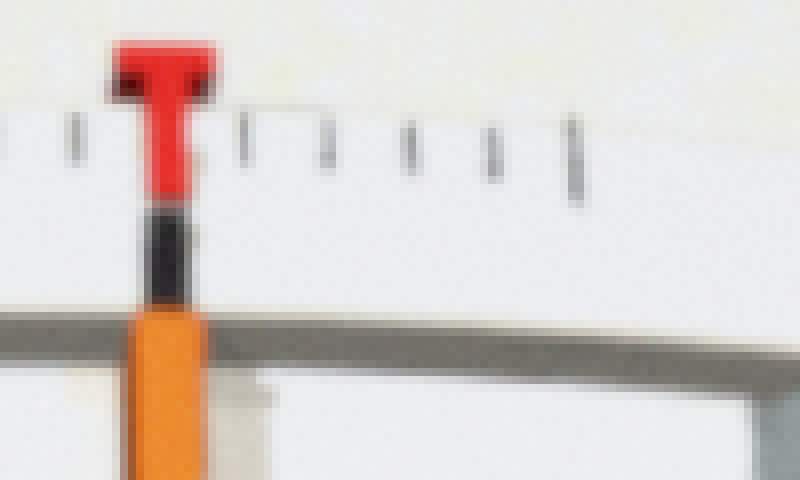

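The pointer (pixel column 340.8) and the mark bar (341.1) are in line to about 0.4 mm. I'll do a last check of the loose things, then hand in.

```bash
python3 -m crank '[[[0,0,-1],0,255],[[0,0,0],0,255],[[0,0,0],0,255]]'
python3 - <<'E'
from h import *
from cell import workorder
c=get_calibration("wrist"); p,d=get_image("wrist"); print(gp(c,p)[:3]*1000)
get_image("top")
for l in ["rack","tipbox"]: print(l,[(x["score"],x["location"]) for x in look_for(l,"top")[:1]])
get_image("wrist")
print([(x["score"],x["location"]) for x in look_for("vial","wrist")[:1]], monitor.observe()["force"])
workorder.sign_off()
E
```

```text
clock: 10.5
position: [0.4933, -0.1023, 0.1831]
ee_rot: [-3.139, -0.126, 0.001]
force: [0.6, -0.8, 0.1]
width: 0.0
[[ 45.24074539 -39.39409563]
 [ 39.24427486 -39.36536867]
 [ 33.30283553 -39.34243225]]
rack [(0.58, [0.4857, 0.3472, 0.0595])]
tipbox [(0.93, [0.4884, -0.3866, 0.0618])]
[(0.82, [0.4923, -0.0074, 0.0534])] [0.01859158 0.1147032  0.05351039]
the job is handed in; nothing more can be done
```

The job is done and handed in at about 10.7 s. I rolled the blue wheel with the shut fingertips in four strokes, which moved the gate about 46 mm, and the arm never went near the gate.

- **Alignment:** in the last close-up from the wrist camera, the pointer and the red mark line up to about 0.4 mm along the rail, against the 3 mm allowed. A check just before sign-off showed the gate still at that position, within the measuring noise.
- **Loose things:** the rack, tip box and vial were found within about 3 mm of their first positions, which is the accuracy of the networks.
- **Hand:** it finished about 110 mm above the wheel, with no force on the wrist.

No check failed. The gate readings taken on the way differed by 1–2 mm from one pose to another, so I relied on the direct pointer-to-mark comparison in the picture.

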